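# Return spent blade cassettes to the code-locked box

### The job

First gather all the grey blade cassettes from the bench onto the tipping tray while the box is still shut; then roll the three thumbwheels so that 4, 2 and 5 dots stand on top (left, middle, right as seen from the robot) and only then open the lid. Tip the tray up by its bar so that the cassettes slide into the box, let the tray down level again, and close the lid. Last, lock the box by rolling the middle wheel at least one number away from 2 while the outer two stay on 4 and 5, and do not knock over the steel cup or the pill bottle at any time.

Things in the scene. Friction and masses are not known exactly. Their poses are not given: they have to be found in the camera images.
- case: Fixed grey steel box. Origin: on the bench under the centre of its well; x away from the robot (yaw within 0.15), y left. Well inside 98 (x) by 130 mm (y), floor at z = 6, rim at z = 105 mm. In front of it (x -55 to -159 mm, y within 68 mm) a solid base 110 mm high under the tipping tray. Left of that base an apron 26 mm high (x -48 to -132, y 69 to 245 mm) with the thumbwheels.
- hub_left (a point): Centre of the left thumbwheel (seen from the robot), 78 mm above the bench. The wheels, 52 mm apart, share a level axle along the case's y. Each: black, 26 mm wide, hub radius 17 mm, six radial ribs 11 mm thick, 60 degrees apart, tips 46 mm from the axle with 1 to 6 white dots. Pinch a rib near its tip across its thickness, or push it. 8 mm cheeks up to z = 93 mm stand between the wheels.
- hub_mid (a point): Centre of the middle thumbwheel, as the left one. Each wheel turns endlessly, by itself, and stays where it is left (friction about 0.04 N m).
- hub_right (a point): Centre of the right thumbwheel, as the left one.
- whl_left (a joint): Angle of the left wheel (rad), growing as the top of the wheel rolls away from the robot. The rib with k dots stands straight up (number k is set) at (k-1) x 1.0472, plus whole turns; it leans from upright away from the robot by the angle minus (k-1) x 1.0472. Set it within 0.15 rad.
- whl_mid (a joint): Angle of the middle wheel, as the left one.
- whl_right (a joint): Angle of the right wheel, as the left one.
- lid_part (a joint): Angle of the lid (rad): 0 shut, 1.6 fully open. Aluminium plate, 108 x 140 x 7 mm, hinged along the well's far rim (axis along the case's y, at x = 55, z = 105.5 mm in its frame); its near edge swings up and away. Open it to about 1.3 or more. Stiff hinge: it stays at any angle. The wheels' bolt is not modelled: the lid can be lifted at any time, but may be only after the code is set.
- lid_grip (a point): Centre of the lid's grip: a black bar 34 mm long (along the case's y) and 18 mm thick on a central neck, 25 mm above the lid's top face; 88 mm from the hinge axis along the lid and 32 mm off it square to the lid. Pinched by its two ends it pivots between the fingers.
- tray_part (a joint): Angle of the tray (rad): 0 level on its base, 1.2 fully tipped. Hinged at its far edge (axis along the case's y, at x = -61, z = 117 mm in its frame): lifting its near end slides the contents away into the well. Let go, it falls back level. Contents slide off by about 0.9 rad and more.
- tray_grip (a point): Centre of the tray's lifting bar: black round bar 14 mm thick, 54 mm free between its two arms, along the case's y, 41 mm nearer the robot than the tray's near wall; 141 mm from the tray's hinge axis and 7 mm above it when level. Pinch it from above across its thickness.
- tray_floor (a point): Centre of the tray's floor (top face), 119 mm above the bench when level; axes as the case's. Aluminium, inside 96 (x) by 126 mm (y), side walls 20 mm high, near wall 10 mm high, open mouth at the far side toward the well.
- cassette0 (a point): Centre of a plain grey plastic blade cassette, 36 (x) x 60 (y) x 24 (z) mm, 60 g, lying flat on the bench left of the thumbwheels or to the right of the box. Two or all three cassettes are present; an absent one gives None.
- cassette1 (a point): Centre of a plain grey plastic blade cassette, 36 (x) x 60 (y) x 24 (z) mm, 60 g, lying flat on the bench left of the thumbwheels or to the right of the box. Two or all three cassettes are present; an absent one gives None.
- cassette2 (a point): Centre of a plain grey plastic blade cassette, 36 (x) x 60 (y) x 24 (z) mm, 60 g, lying flat on the bench left of the thumbwheels or to the right of the box. Two or all three cassettes are present; an absent one gives None.
- lamp_ring (a point): Obstacle, fixed: centre of the magnifier lamp's black ring, about 150 mm across, which hangs 180 to 240 mm above the bench behind the thumbwheels (x 0.54 to 0.69, y -0.17 to -0.02 m). Keep gripper and wrist clear of it; its arm runs left from it 235 mm and more above the bench.
- cup: Small steel cup, 45 mm in diameter and 45 mm high, standing; must not be knocked over. Origin at the centre of its foot.
- pills: Amber bottle with a white cap, 41 mm in diameter and 60 mm high, standing; must not be knocked over. Origin at the centre of its foot.

How it is judged:
On the way, in this order (a step that is already met when the one before it is completed fails the run):
1. all cassettes lie on the level tray, released, with the lid shut (x of cassette0 in the frame of tray_floor between -0.055 and 0.055 m and y of cassette0 in the frame of tray_floor between -0.068 and 0.068 m and z of cassette0 in the frame of tray_floor between 0 and 0.06 m and x of cassette1 in the frame of tray_floor between -0.055 and 0.055 m and y of cassette1 in the frame of tray_floor between -0.068 and 0.068 m and z of cassette1 in the frame of tray_floor between 0 and 0.06 m and x of cassette2 in the frame of tray_floor between -0.055 and 0.055 m and y of cassette2 in the frame of tray_floor between -0.068 and 0.068 m and z of cassette2 in the frame of tray_floor between 0 and 0.06 m and value of joint each of lid_part, tray_part below 0.06 rad and contact force between each of blade0, blade1, blade2 and the fingers below 0.05 N), for 0.2 s.
2. the wheels show 4, 2, 5 with the lid still shut ((value of joint whl_left between -9.5948 and -9.2548 rad or value of joint whl_left between -3.3116 and -2.9716 rad or value of joint whl_left between 2.9716 and 3.3116 rad or value of joint whl_left between 9.2548 and 9.5948 rad) and (value of joint whl_mid between -11.6892 and -11.3492 rad or value of joint whl_mid between -5.406 and -5.066 rad or value of joint whl_mid between 0.8772 and 1.2172 rad or value of joint whl_mid between 7.1604 and 7.5004 rad) and (value of joint whl_right between -8.5476 and -8.2076 rad or value of joint whl_right between -2.2644 and -1.9244 rad or value of joint whl_right between 4.0188 and 4.3588 rad or value of joint whl_right between 10.302 and 10.642 rad) and value of joint lid_part below 0.06 rad), for 0.2 s.
3. the lid is open with the code set ((value of joint whl_left between -9.5948 and -9.2548 rad or value of joint whl_left between -3.3116 and -2.9716 rad or value of joint whl_left between 2.9716 and 3.3116 rad or value of joint whl_left between 9.2548 and 9.5948 rad) and (value of joint whl_mid between -11.6892 and -11.3492 rad or value of joint whl_mid between -5.406 and -5.066 rad or value of joint whl_mid between 0.8772 and 1.2172 rad or value of joint whl_mid between 7.1604 and 7.5004 rad) and (value of joint whl_right between -8.5476 and -8.2076 rad or value of joint whl_right between -2.2644 and -1.9244 rad or value of joint whl_right between 4.0188 and 4.3588 rad or value of joint whl_right between 10.302 and 10.642 rad) and value of joint lid_part above 1.15 rad), for 0.2 s.
4. the tray is tipped up with the lid open (value of joint tray_part above 0.85 rad and value of joint lid_part above 1 rad), for 0.1 s.
5. all cassettes are in the box, the tray is level and the lid shut, with the middle wheel not yet rolled away (x of cassette0 in the frame of case between -0.055 and 0.055 m and y of cassette0 in the frame of case between -0.071 and 0.071 m and z of cassette0 in the frame of case between 0 and 0.104 m and x of cassette1 in the frame of case between -0.055 and 0.055 m and y of cassette1 in the frame of case between -0.071 and 0.071 m and z of cassette1 in the frame of case between 0 and 0.104 m and x of cassette2 in the frame of case between -0.055 and 0.055 m and y of cassette2 in the frame of case between -0.071 and 0.071 m and z of cassette2 in the frame of case between 0 and 0.104 m and value of joint each of lid_part, tray_part below 0.06 rad and (value of joint whl_mid between -12.0192 and -11.0192 rad or value of joint whl_mid between -5.736 and -4.736 rad or value of joint whl_mid between 0.5472 and 1.5472 rad or value of joint whl_mid between 6.8304 and 7.8304 rad)), for 0.2 s.
At the end, for the whole second after the job is handed in: Every cassette present is inside the well, the tray is level and the lid shut (each within 0.06 rad), the left and right wheels show 4 and 5 within 0.2 rad, and the middle wheel is more than 0.6 rad away from 2 (x of cassette0 in the frame of case between -0.055 and 0.055 m and y of cassette0 in the frame of case between -0.071 and 0.071 m and z of cassette0 in the frame of case between 0 and 0.104 m and x of cassette1 in the frame of case between -0.055 and 0.055 m and y of cassette1 in the frame of case between -0.071 and 0.071 m and z of cassette1 in the frame of case between 0 and 0.104 m and x of cassette2 in the frame of case between -0.055 and 0.055 m and y of cassette2 in the frame of case between -0.071 and 0.071 m and z of cassette2 in the frame of case between 0 and 0.104 m and value of joint each of lid_part, tray_part below 0.06 rad and (value of joint whl_left between -9.6248 and -9.2248 rad or value of joint whl_left between -3.3416 and -2.9416 rad or value of joint whl_left between 2.9416 and 3.3416 rad or value of joint whl_left between 9.2248 and 9.6248 rad) and (value of joint whl_right between -8.5776 and -8.1776 rad or value of joint whl_right between -2.2944 and -1.8944 rad or value of joint whl_right between 3.9888 and 4.3888 rad or value of joint whl_right between 10.272 and 10.672 rad) and not (value of joint whl_mid between -12.1192 and -10.9192 rad or value of joint whl_mid between -5.836 and -4.636 rad or value of joint whl_mid between 0.4472 and 1.6472 rad or value of joint whl_mid between 6.7304 and 7.9304 rad)); the robot touches nothing.
It fails at once if the cup is knocked over (angle between cup's own z axis and vertical above 0.8 rad).
It fails at once if the pill bottle is knocked over (angle between pills's own z axis and vertical above 0.8 rad).
Of blade0, blade1, blade2 only 2 to 3 are there at a start; the rules pass over those that are not, and their reading is None.
At some moment in a run one of blade0, blade1, blade2 may be knocked a few centimetres aside while the robot is not near it.
Once in a run the grip may slacken for a moment while it holds something.
It also fails if it takes over 210 s, if anything falls off the work surface, if the arm or the gripper's body presses on something with over 40 N, if the wrist force passes 120 N, or if a joint passes its speed limit or range.

### The arm

A 6-joint arm with a two-finger parallel gripper is mounted at the origin on a cart in front of the work surface, level with it; the furniture and walls round the work are solid. World frame = base frame: x ahead of the robot, y to its left, z up, the work surface at z = 0. Lengths are in m, angles in rad, forces in N, time in s.
With the tool pointing down it reaches from about 0.35 to 0.8 m from the base axis. Payload 7.3 kg.
Tool frame: the origin (TCP) lies between the finger pads; the fingertips stand 25 mm ahead of it and the grasp point (between the pads) lies 6 mm ahead of it (r.tip_extent is the distance from the TCP to the fingertips, in m); z points along the fingers, y is the direction in which the jaws open and shut (so a half turn about z gives the same grasp; the last joint's range is limited). The gripper opens to 85 mm and grips with 20 to 120 N. Pads are 22 mm wide; open, the fingers measure 114 mm over their backs; the gripper's body (76 mm by 85 mm) begins 54 mm behind the grasp point. The pads swing forward as they close: fully open they stand 13 mm farther back than shut.
Start: joints at [-1.262, 0.342, 1.524, -0, 1.275, -0.146], TCP at [0.231, -0.472, 0.256] pointing down, gripper open.
Joint ranges: [-2.53, 2.53], [-0.77, 2.02], [0.04, 2.7], [-1, 4.14], [0.28, 2.66], [-3.11, 3.11]. Speed limits (rad/s): [2.57, 2.57, 3.14, 3.14, 3.14, 3.14].

### API

Orientations are given as a unit quaternion [x, y, z, w].
In Python, from workcell import r, command_gripper, optics gives the robot as it stands. The module is installed in compiled form; this text tells all that it offers. Calls block until the motion is done:
- r.reach(position, orientation): joint-space move of the TCP to a pose.
- r.move_straight(position, orientation=None, speed=0.15, max_force=None): straight line of the TCP; orientation=None keeps the orientation; speed is the mean speed in m/s. With max_force (N) it stops when the force on the tool has changed by that much, and returns True; else False.
- r.movej(angles): joint-space move.
- command_gripper(opening, force=None): finger opening in m; force is the grip in N (None keeps the last); returns when the fingers have stopped.
- r.hold(seconds).
- r.solve_ik(position, orientation): joint angles nearest the present ones, or None.
- r.read_state(): the state.
- optics.get_image(name): name is "side" or "top" or "wrist"; returns (picture, depth): 480x640x3 uint8, red, green, blue; 480x640 float32, m along the optical axis (not along the pixel's ray), 0 where there is no reading.
- optics.camera_model(name): a dict with "K" (3x3 intrinsics, pixels), "R" (3x3) and "t" (3): a world point X has camera coordinates R X + t; the wrist camera has in their place "tool_from_camera" (4x4, takes a point from camera to tool coordinates, whose origin is the TCP and whose axes are the flange's). Camera axes: x right, y down, z forward; pixel columns grow to the right and rows downward; lengths in m; the calibration is good to about 2 mm. A picture is of the moment at which its call begins: read the wrist's pose just before it. camera_model takes no time and is no camera call.
A pose or a line that the arm cannot do raises r.PlanningError and nothing moves.
- r.finish_job(): hands the job in, once; it reports no verdict.
The state is a dict: "time_s": time; "joint_positions": joint angles; "dq": joint speeds; "tau": joint torques, N m; "eef_pos": TCP position; "eef_rot": TCP orientation; "contact_force": force on the tool from outside, world axes, zero at the start; "torque": the same for the moment, N m; "grip_width": finger opening in m.
Only numpy, scipy, OpenCV 4.12 (cv2) and the standard library are available. Lean on these libraries where they do the work, as an engineer would, in place of code of your own. Each camera call takes 0.05 s, during which the arm holds its last target. There are 200 camera calls.

## Working session

There is one attempt and no reset: what is moved stays moved. The work goes in short steps, each a Python script; the robot and the scene stay as the last script left them, time stands still between calls to the robot, and variables do not carry over. Pictures are saved under pics/ and viewed, about 12 in all and at most 16, crops included, and the job is handed in when it is done.

```bash
mkdir -p pics; ls
python3 - <<'E'
from workcell import r,optics
import cv2,numpy as np
for n in("top","side"):
    p,d=optics.get_image(n); cv2.imwrite(f"pics/{n}0.png",p[:,:,::-1]); np.savez(f"pics/{n}0.npz",p=p,d=d)
    m=optics.camera_model(n); print(n,m["K"].round(1).tolist(),m["R"].round(4).tolist(),m["t"].round(4).tolist())
    print((d>0).mean(), d[d>0].min(), d.max())
print(optics.camera_model("wrist"))
s=r.read_state();print(s, r.tip_extent)
E
```

```text
pics
top [[498.5, 0.0, 315.1], [0.0, 498.5, 242.7], [0.0, 0.0, 1.0]] [[-0.1081, -0.9941, 0.0025], [-0.9717, 0.1051, -0.2114], [0.2099, -0.0253, -0.9774]] [-0.1385, 0.5201, 1.0685]
0.995849609375 0.37058556 2.228156
side [[435.0, 0.0, 315.4], [0.0, 435.0, 233.5], [0.0, 0.0, 1.0]] [[0.9513, -0.308, 0.0105], [-0.1168, -0.3916, -0.9127], [0.2852, 0.8671, -0.4085]] [-0.5259, 0.1229, 1.0371]
0.9959700520833333 0.4023482 2.7422504
{'K': array([[330.94934526,   0.        , 321.13568573],
       [  0.        , 330.94934526, 241.27897508],
       [  0.        ,   0.        ,   1.        ]]), 'tool_from_camera': array([[ 3.34167089e-04, -9.57641069e-01, -2.87964359e-01,
         7.41581482e-02],
       [ 9.99999888e-01,  4.16841406e-04, -2.25782798e-04,
        -3.46099572e-04],
       [ 3.36254348e-04, -2.87964251e-01,  9.57641100e-01,
        -1.16789292e-01],
       [ 0.00000000e+00,  0.00000000e+00,  0.00000000e+00,
         1.00000000e+00]])}
{'time_s': 0.1, 'joint_positions': array([-1.26198569e+00,  3.42680589e-01,  1.52490789e+00, -1.49934224e-05,
        1.27538050e+00, -1.45975503e-01]), 'dq': array([ 5.44370047e-05, -1.22781882e-03, -4.01818960e-03, -3.79631635e-04,
       -9.89978477e-04, -5.97001940e-05]), 'tau': array([ 1.90381354e-03, -4.34447694e+01, -2.46489269e+01, -1.93902315e-04,
        4.66808662e-03,  2.31591386e-07]), 'eef_pos': array([ 0.23054906, -0.47132313,  0.25568587]), 'eef_rot': array([ 9.74256683e-01,  2.25440551e-01, -6.31134940e-05, -6.85301591e-04]), 'contact_force': array([0.73347223, 0.92606685, 0.55309117]), 'torque': array([0.04005633, 0.04418438, 0.00031847]), 'grip_width': 0.08584455284685769} 0.025
```

View pics/top0.png

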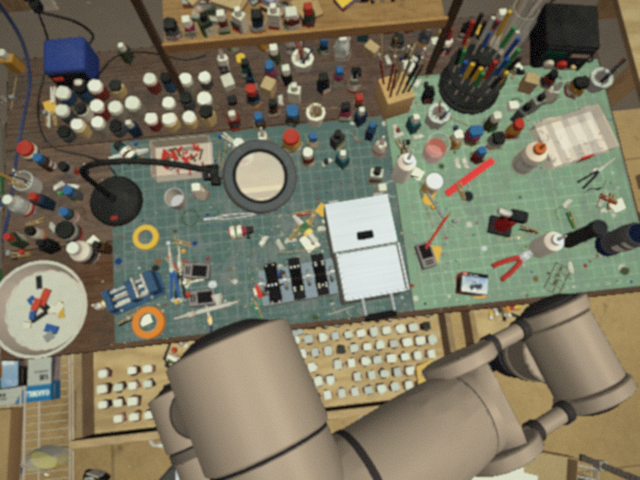

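View pics/side0.png

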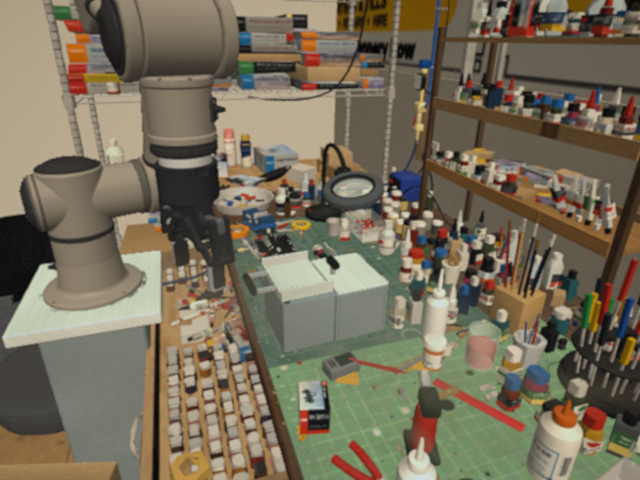

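The top view shows the case at about (365,250), the thumbwheels at (270–322,275) and the lamp at (260,175). Grey block candidates are at (197,270), (207,297) and (428,253). Next I'll zoom in with a height map.

```bash
cat > h.py <<'E'
import numpy as np,cv2
from scipy.spatial.transform import Rotation as Rot
from workcell import r,optics,command_gripper
def cloud(n,d):
    m=optics.camera_model(n);K=m["K"]
    v,u=np.mgrid[:480,:640]
    c=np.stack([(u-K[0,2])/K[0,0]*d,(v-K[1,2])/K[1,1]*d,d],-1)
    if n=="wrist":
        s=r.read_state();T=m["tool_from_camera"]
        c=c@T[:3,:3].T+T[:3,3]
        return c@Rot.from_quat(s["eef_rot"]).as_matrix().T+s["eef_pos"]
    return (c-m["t"])@m["R"]
def look(n):
    P=None
    s=r.read_state(); p,d=optics.get_image(n); return p,d,cloud(n,d)
def crop(p,x0,y0,x1,y1,k,f):
    cv2.imwrite(f,cv2.resize(p[y0:y1,x0:x1,::-1],None,fx=k,fy=k,interpolation=cv2.INTER_CUBIC))
def proj(n,X):
    m=optics.camera_model(n);c=np.atleast_2d(X)@m["R"].T+m["t"];q=c@m["K"].T;return q[:,:2]/q[:,2:]
E
python3 - <<'E'
from h import *
z=np.load("pics/top0.npz");p,d=z["p"],z["d"];C=cloud("top",d)
a=cv2.resize(p[190:330,90:450],None,fx=2.2,fy=2.2,interpolation=cv2.INTER_CUBIC)
hm=(np.clip(C[...,2],0,.15)/.15*255).astype(np.uint8);hc=cv2.applyColorMap(hm,cv2.COLORMAP_JET)
b=cv2.resize(hc[190:330,90:450],None,fx=2.2,fy=2.2,interpolation=cv2.INTER_NEAREST)
cv2.imwrite("pics/z0.png",np.vstack([a[:,:,::-1],b]))
for u,v in[(197,270),(207,297),(428,253),(365,230),(365,275),(300,230),(250,320)]:print(u,v,C[v,u].round(4))
E
```

```text
197 270 [0.4748 0.0817 0.0228]
207 297 [0.4105 0.0629 0.0224]
428 253 [ 0.457  -0.4518  0.0225]
365 230 [ 0.5069 -0.3024  0.1101]
365 275 [ 0.4085 -0.2886  0.1195]
300 230 [ 0.545  -0.1628  0.0161]
250 320 [ 0.2977 -0.1135  0.721 ]
```

View pics/z0.png

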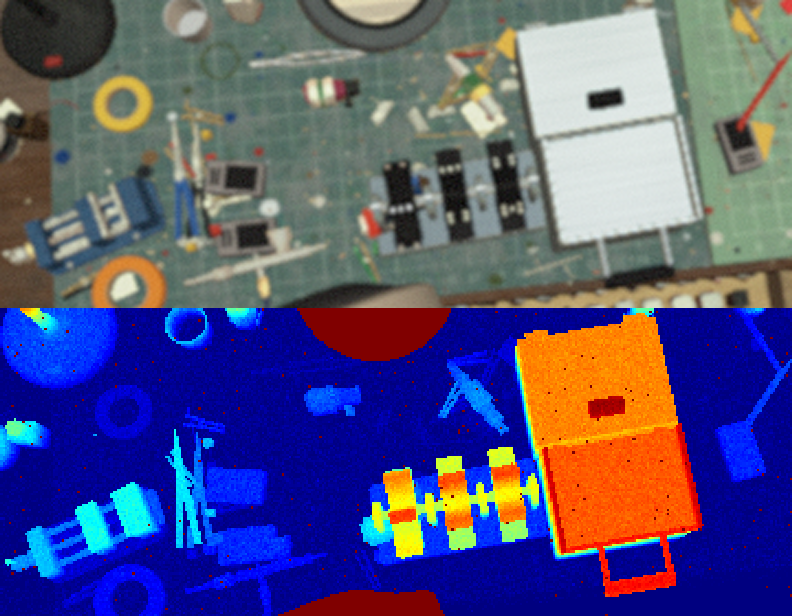

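Three cassettes are present, each 24 mm high with a dark top, at pixels (197,270), (202,297) and (427,253). The wheels are at (272,282), (297,278) and (321,272). The cup is near (174,198). I'll compute the poses next.

Run:
```python
from h import *
z=np.load("pics/top0.npz");p,d=z["p"],z["d"];C=cloud("top",d)
def rect(mask,win):
    m=np.zeros((480,640),np.uint8);x0,y0,x1,y1=win;m[y0:y1,x0:x1]=mask[y0:y1,x0:x1]
    m=cv2.morphologyEx(m,cv2.MORPH_OPEN,np.ones((3,3)))
    n,l,st,c=cv2.connectedComponentsWithStats(m);k=1+np.argmax(st[1:,4]);q=C[l==k]
    R=cv2.minAreaRect(q[:,:2].astype(np.float32)*1000);return R,st[k,4],np.median(q[:,2]).round(4),q
Z=C[...,2]
for nm,mask,win in[("casA",(Z>.014)&(Z<.03),(180,255,225,283)),("casB",(Z>.014)&(Z<.03),(184,284,225,312)),("casC",(Z>.014)&(Z<.03),(410,230,445,275)),("lid",(Z>.1)&(Z<.1155),(300,190,430,300)),("tray",(Z>.1155)&(Z<.145),(320,243,430,300)),("bar",(Z>.11)&(Z<.14),(340,310,420,330)),("grip",(Z>.125),(345,225,385,245)),
 ("cup",(Z>.02)&(Z<.06),(155,180,188,215)),("?pills",(Z>.02)&(Z<.08),(188,170,215,205)),("red",(Z>.03)&(Z<.07),(245,275,262,310))]:
    R,n,zz,q=rect(mask,win);print(nm,np.round(R[0],1),np.round(R[1],1),round(R[2],1),n,zz,q[:,:2].mean(0).round(4))
w=(Z>.05)&(Z<.14);
crop(p,145,165,270,320,5,"pics/left.png")
z=np.load("pics/side0.npz");crop(z["p"],230,200,400,320,4,"pics/sidec.png")
```

```text
casA [474.8  83.4] [61.  36.6] 80.6 420 0.0241 [0.4743 0.0825]
casB [404.4  65.3] [51.6 78.4] 0.6 596 0.0233 [0.4055 0.0659]
casC [ 467.  -449.5] [49.2 85.8] 81.6 440 0.0239 [ 0.4584 -0.4488]
lid [ 525.2 -294.9] [121.1 141.5] 4.2 3014 0.1118 [ 0.5236 -0.2946]
tray [ 408.  -303.4] [117.4 134.6] 3.8 2871 0.1191 [ 0.4124 -0.3045]
bar [ 322.7 -308.6] [15.5 66.2] 1.3 227 0.1289 [ 0.3226 -0.3073]
grip [ 490.9 -297.2] [16.8 33.7] 3.4 139 0.1443 [ 0.4898 -0.2968]
cup [658.7 126.6] [22.6 44. ] 34.1 112 0.0365 [0.6614 0.1288]
?pills [657.8  62.7] [25.4 29.3] 17.4 186 0.057 [0.655  0.0605]
red [408.5 -55.2] [27.9 15.7] 2.0 77 0.0516 [ 0.4078 -0.0551]
```

View pics/sidec.png

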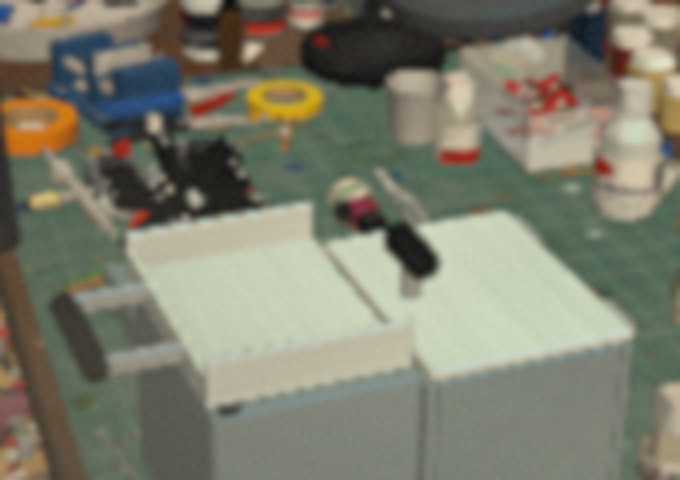

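```bash
cat >> h.py <<'E'
CO=np.array([.524,-.295]);YAW=.068
def set_case(x,y,a):
    global CO,YAW
    CO=np.array([x,y]);YAW=a
def W(x,y,z):  # case frame (m) -> world
    c,s=np.cos(YAW),np.sin(YAW);return np.array([CO[0]+c*x-s*y,CO[1]+s*x+c*y,z])
def toC(X):
    d=np.asarray(X)[...,:2]-CO;c,s=np.cos(YAW),np.sin(YAW)
    return np.stack([c*d[...,0]+s*d[...,1],-s*d[...,0]+c*d[...,1],np.asarray(X)[...,2]],-1)
def Q(a,sg=1,tilt=0.):
    """tool down, jaws (tool y) along world heading a (0 = +x) ; sg flips; tilt>0 leans the tool's top toward +heading"""
    y=np.array([np.cos(a),np.sin(a),0]);u=y*np.sin(tilt)+np.array([0,0,1])*np.cos(tilt)
    yy=sg*(y*np.cos(tilt)-np.array([0,0,1])*np.sin(tilt));z=-u;x=np.cross(yy,z)
    return Rot.from_matrix(np.stack([x,yy,z],1)).as_quat()
def st():
    s=r.read_state();return s["time_s"],s["eef_pos"].round(4),s["contact_force"].round(1),round(s["grip_width"],4)
E
python3 - <<'E'
from h import *
for sg in(1,-1):
    for P in[(.42,-.15,.3),(.475,.083,.3),(.405,.065,.05),(.467,-.45,.05),(.33,-.31,.13),(.41,-.3,.2)]:
        j=r.solve_ik(np.array(P),Q(YAW,sg));print(sg,P,None if j is None else j.round(2))
    for t in(-.9,-.5,.3,.5):
        j=r.solve_ik(W(-.09,.157,.078)+.03*np.array([np.sin(t),0,np.cos(t)]),Q(YAW,sg,t));print(t,None if j is None else j.round(2))
E
```

```text
1 (0.42, -0.15, 0.3) [-0.52  0.16  1.65 -0.    1.33 -0.58]
1 (0.475, 0.083, 0.3) [ 0.01  0.23  1.56 -0.    1.35 -0.05]
1 (0.405, 0.065, 0.05) [-0.03  0.46  2.07 -0.    0.61 -0.1 ]
1 (0.467, -0.45, 0.05) [-0.88  0.77  1.38 -0.    0.99 -0.95]
1 (0.33, -0.31, 0.13) [-0.92  0.37  1.89 -0.    0.88 -0.99]
1 (0.41, -0.3, 0.2) [-0.78  0.37  1.66 -0.    1.12 -0.85]
-0.9 None
-0.5 [-0.76  0.3   2.31  1.12  0.41 -1.85]
0.3 [-0.4   0.55  1.7  -0.15  1.17 -0.4 ]
0.5 [-0.36  0.66  1.55 -0.2   1.39 -0.34]
-1 (0.42, -0.15, 0.3) [-0.52  0.16  1.65 -0.    1.33  2.56]
-1 (0.475, 0.083, 0.3) [ 0.01  0.23  1.56 -0.    1.35  3.09]
-1 (0.405, 0.065, 0.05) [-0.03  0.46  2.07 -0.    0.61  3.05]
-1 (0.467, -0.45, 0.05) [-0.88  0.77  1.38 -0.    0.99  2.19]
-1 (0.33, -0.31, 0.13) [-0.92  0.37  1.89 -0.    0.88  2.15]
-1 (0.41, -0.3, 0.2) [-0.78  0.37  1.66 -0.    1.12  2.29]
-0.9 [-1.07  0.54  2.57  1.99  0.89  0.03]
-0.5 [-0.76  0.3   2.31  1.12  0.41  1.29]
0.3 [-0.4   0.55  1.7  -0.15  1.17  2.74]
0.5 [-0.36  0.66  1.55 -0.2   1.39  2.8 ]
```

Run:
```python
from h import *
r.reach([.41,-.30,.36],Q(YAW)); 
r.reach([.42,-.14,.30],Q(YAW))
p,d,C=look("wrist");np.savez("pics/w1.npz",p=p,d=d,C=C);cv2.imwrite("pics/w1.png",p[:,:,::-1]);print(st())
c=toC(C);Z=C[...,2]
for y0 in(.105,.157,.209):
    m=(abs(c[...,1]-y0)<.009)&(Z>.05)&(Z<.135)&(abs(c[...,0]+.09)<.06);q=c[m]
    print(y0,len(q)); h,_=np.histogram(q[:,0],np.arange(-.15,-.03,.006))
    print([(int(x*1000),int(1000*np.percentile(q[(q[:,0]>=x)&(q[:,0]<x+.006),2],80))) for x in np.arange(-.15,-.03,.006) if ((q[:,0]>=x)&(q[:,0]<x+.006)).sum()>5])
m=(Z>.1)&(Z<.13)&(abs(c[...,0]+.09)<.06)&(c[...,1]>.075);yy=c[m][:,1]*1000
print(np.histogram(yy,np.arange(75,240,6)))
```

```text
(1.9167, array([ 0.4205, -0.1418,  0.3006]), array([ 0.9,  0.1, -0.6]), 0.0854)
0.105 1511
[(-137, 77), (-131, 77), (-125, 78), (-119, 114), (-113, 116), (-107, 109), (-101, 102), (-95, 94), (-89, 100), (-83, 114), (-77, 121), (-71, 119), (-65, 87), (-59, 87), (-53, 88), (-47, 88)]
0.157 1600
[(-137, 78), (-131, 79), (-125, 79), (-119, 114), (-113, 117), (-107, 112), (-101, 104), (-95, 95), (-89, 98), (-83, 110), (-77, 120), (-71, 120), (-65, 116), (-59, 86), (-53, 87), (-47, 87)]
0.209 1768
[(-137, 88), (-131, 95), (-125, 94), (-119, 92), (-113, 90), (-107, 121), (-101, 122), (-95, 122), (-89, 101), (-83, 93), (-77, 99), (-71, 105), (-65, 110), (-59, 112), (-53, 108), (-47, 71)]
(array([  0,   0,  14, 216, 223, 225, 253, 141,   0,   0,   0, 100, 261,
       258, 268, 294,   0,   0,   0,   0, 212, 271, 271, 277, 127,   0,
         0]), array([ 75,  81,  87,  93,  99, 105, 111, 117, 123, 129, 135, 141, 147,
       153, 159, 165, 171, 177, 183, 189, 195, 201, 207, 213, 219, 225,
       231, 237]))
```

View pics/w1.png

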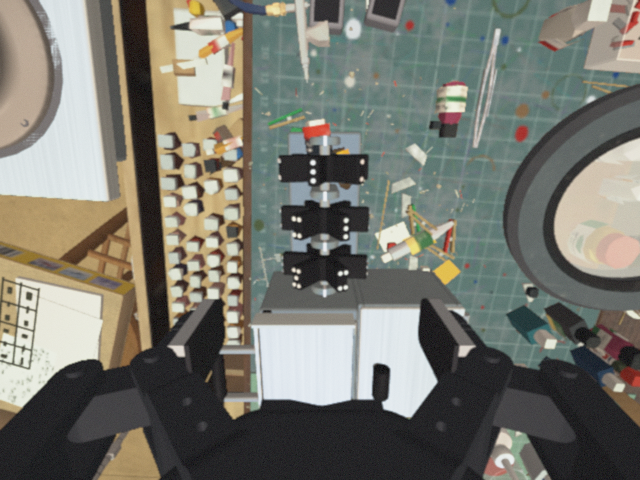

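The wrist view shows the wheels at (325,168), (325,218) and (325,268), with two cassettes at the top at (325,12) and (385,10). I'll zoom in on the dots.

Run:
```python
from h import *
z=np.load("pics/w1.npz");crop(z["p"],265,140,385,305,6,"pics/w1c.png")
import cv2
i=cv2.imread("pics/w1c.png");cv2.imwrite("pics/w1c.png",cv2.resize(i[:, :],(436,600)))
c=toC(z["C"]);Z=c[...,2]
from collections import OrderedDict
m=(Z>.1)&(Z<.15)&(c[...,0]>-.19)&(c[...,0]<.07)&(abs(c[...,1])<.08)
# check case frame with wrist: lid grip and left edge of base/tray
for nm,mm in[("grip",(Z>.135)&(abs(c[...,0]+.033)<.03)&(abs(c[...,1])<.04))]:
    print(nm,np.round(c[mm].mean(0),4),mm.sum())
ax=(abs(Z-.083)<.01)&(c[...,1]>.08)&(c[...,1]<.235)&(abs(c[...,0]+.09)<.02)
for y in(.131,.183): 
    q=c[(abs(c[...,1]-y)<.012)&(Z>.06)];print(y,len(q),np.median(q,0).round(4),q[:,0].min().round(4),q[:,0].max().round(4))
```

```text
grip [-0.0328  0.0035  0.1429] 568
0.131 2748 [0.0894 0.1342 0.2111] -0.1032 0.1221
0.183 45776 [-0.0847  0.1732  0.357 ] -0.1669 0.1139
```

View pics/w1c.png

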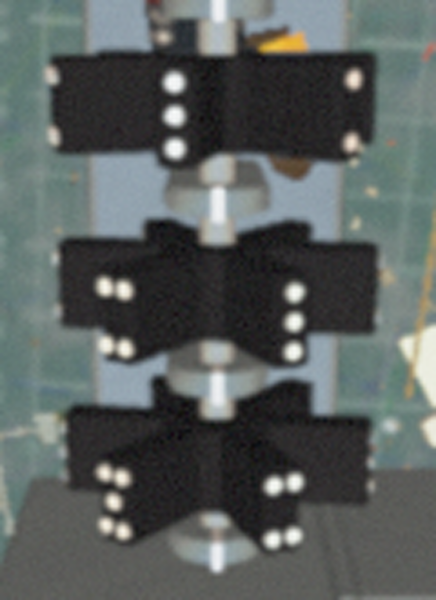

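The dots read as follows, where − means leaning toward the robot:
- **Left:** 3 is near upright, so it needs about +70°.
- **Middle:** 4 is at −30° and 3 at +30°, so it needs about −90°.
- **Right:** 5 is at −30°, so it needs about +30°.

Cassettes come first.

```bash
cat >> h.py <<'E'
def boxes(C,win):
    """rects of ~24 mm high tops inside world window x0,x1,y0,y1"""
    m=((abs(C[...,2]-.0245)<.006)&(C[...,0]>win[0])&(C[...,0]<win[1])&(C[...,1]>win[2])&(C[...,1]<win[3])).astype(np.uint8)
    m=cv2.morphologyEx(m,cv2.MORPH_OPEN,np.ones((9,9)))
    n,l,s,_=cv2.connectedComponentsWithStats(m);out=[]
    for k in range(1,n):
        if s[k,4]>300:
            q=C[l==k];R=cv2.minAreaRect(q[:,:2].astype(np.float32)*1000);b=R[2]
            if R[1][0]>R[1][1]:b-=90
            b=(b+90)%180-90   # heading of the short side, deg
            out.append((np.round(R[0],1),np.sort(np.round(R[1],1)),round(b,1),s[k,4],np.median(q[:,2]).round(4)))
    return out
E
python3 - <<'E'
from h import *
r.reach([.43,-.0,.24],Q(YAW))
p,d,C=look("wrist");np.savez("pics/w2.npz",p=p,d=d,C=C);print(st())
for b in boxes(C,(.3,.6,-.03,.2)):print(b)
cv2.imwrite("pics/w2.png",p[:,:,::-1])
E
```

```text
(2.625, array([ 0.431 , -0.0014,  0.2407]), array([ 0.4, -0.7, -1. ]), 0.0855)
(array([476.3,  83.9]), array([36.1, 59.8]), -9.4, np.int32(2195), np.float64(0.0239))
(array([413.5,  69.3]), array([35.9, 72.4]), 0.1, np.int32(2411), np.float64(0.0239))
```

View pics/w2.png

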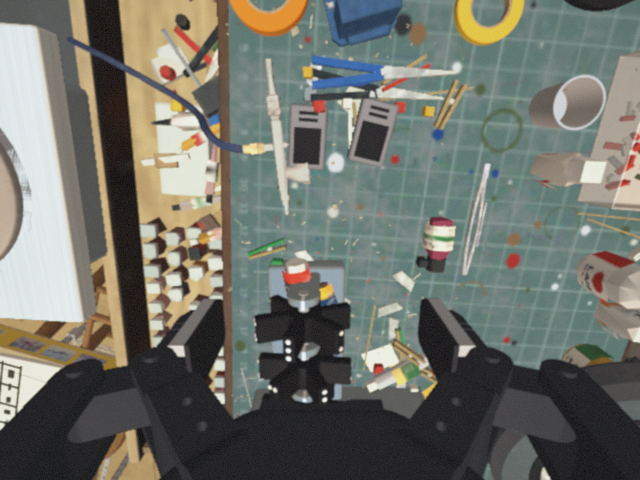

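```bash
cat >> h.py <<'E'
def pick(x,y,h,open_=.052,zt=.034,up=.25):
    q=Q(h);command_gripper(open_,40)
    r.reach([x,y,.12],q);r.move_straight([x,y,zt],speed=.1,max_force=15);print("at",st())
    command_gripper(.0,40);print("closed",st());r.move_straight([x,y,up],speed=.25);print("up",st())
def place(cx,cy,zt=.1545,open_=.041):
    P=W(cx,cy,.25);r.move_straight(P,Q(YAW),speed=.3);print("carry",st())
    P[2]=zt;r.move_straight(P,speed=.1,max_force=12);print("down",st());command_gripper(open_);r.hold(.2)
    P[2]=.25;r.move_straight(P,speed=.2);print("off",st())
E
python3 - <<'E'
from h import *
z=np.load("pics/w2.npz");C=z["C"];print("B",C[125:146,295:320].reshape(-1,3).mean(0).round(4),C[105:112,300:318].reshape(-1,3).mean(0),C[162:166,298:315].reshape(-1,3).mean(0))
c1=np.load("pics/w1.npz")["C"];print("lamp edge",c1[215,515],c1[120,560])
r.reach([.476,.084,.2],Q(np.radians(-9.4)))
pick(.476,.084,np.radians(-9.4))
r.move_straight([.43,-.1,.25],Q(0.),speed=.3)
place(-.138,.031)
E
```

```text
B [0.4131 0.0776 0.0243] [0.41316853 0.10171376 0.02497935] [0.41357813 0.05096645 0.02454842]
lamp edge [ 0.54529177 -0.10515174  0.20617786] [ 0.69644642 -0.0249682   0.00224364]
at (4.9833, array([0.4766, 0.084 , 0.0347]), array([-0.2, -1. ,  0.3]), 0.0523)
closed (5.2667, array([0.4766, 0.084 , 0.0349]), array([-0.8, -0. ,  5.7]), 0.035)
up (6.2833, array([0.4753, 0.084 , 0.2488]), array([ 0. , -1.2, -0.6]), 0.0347)
carry (7.8167, array([ 0.3847, -0.2718,  0.2497]), array([ 0.3, -0. , -0.6]), 0.0348)
down (8.8, array([ 0.3838, -0.2724,  0.1539]), array([-0.4,  1. ,  5.4]), 0.0346)
off (9.8667, array([ 0.3838, -0.2731,  0.2491]), array([ 0.5,  0.1, -0.2]), 0.0411)
```

Run:
```python
from h import *
p,d,C=look("wrist");c=toC(C)
m=(abs(C[...,2]-.143)<.006)&(abs(c[...,0]+.11)<.05)&(abs(c[...,1])<.064)
print("tray objs",m.sum(),c[m].mean(0).round(4),np.percentile(c[m],[2,98],0).round(4).tolist())
r.reach([.43,-.02,.25],Q(YAW))
p,d,C=look("wrist")
for b in boxes(C,(.3,.6,-.03,.2)):print(b)
r.reach([.4135,.077,.2],Q(0.))
pick(.4135,.077,0.)
r.move_straight([.42,-.1,.25],Q(0.),speed=.3)
place(-.083,.031)
p,d,C=look("wrist");np.savez("pics/w3.npz",p=p,d=d,C=C);c=toC(C)
m=((abs(C[...,2]-.143)<.006)&(abs(c[...,0]+.11)<.06)&(abs(c[...,1])<.064)).astype(np.uint8)
n,l,s,_=cv2.connectedComponentsWithStats(m)
for k in range(1,n):
    if s[k,4]>200: print(cv2.minAreaRect(c[l==k][:,:2].astype(np.float32)*1000))
print(boxes(C,(.3,.6,-.6,-.38)))
```

```text
tray objs 4100 [-0.1376  0.0316  0.1417] [[-0.155, -0.0627, 0.1376], [-0.1204, 0.0618, 0.1436]]
(array([413.4,  69. ]), array([36. , 72.8]), -0.2, np.int32(2497), np.float64(0.0238))
at (13.1833, array([0.414 , 0.077 , 0.0346]), array([-0.1, -0.8, -0. ]), 0.0519)
closed (13.4667, array([0.414 , 0.077 , 0.0348]), array([-1.3, -0.4,  5. ]), 0.035)
up (14.4833, array([0.4127, 0.077 , 0.2489]), array([-0.4, -0.5, -0.1]), 0.0351)
carry (15.9417, array([ 0.4392, -0.268 ,  0.2496]), array([ 0.5, -0.3, -1. ]), 0.0347)
down (17.05, array([ 0.4394, -0.2698,  0.1549]), array([ 0.1, -0. , -0.7]), 0.0353)
off (18.1083, array([ 0.4387, -0.2694,  0.2491]), array([-0. ,  0.7, -0.6]), 0.0411)
((-137.8942413330078, 33.38833999633789), (60.50503158569336, 36.666385650634766), 89.89412689208984)
((-82.27991485595703, 30.51889419555664), (59.27095413208008, 35.95838165283203), 89.68565368652344)
[]
```

Run:
```python
from h import *
r.reach([.44,-.50,.27],Q(YAW))
p,d,C=look("wrist");np.savez("pics/w4.npz",p=p,d=d,C=C)
for b in boxes(C,(.35,.6,-.6,-.37)):print(b)
cv2.imwrite("pics/w4.png",p[:,:,::-1])
```

```text
(array([ 457.2, -447.6]), array([36. , 59.8]), -80.2, np.int32(1848), np.float64(0.0242))
```

View pics/w4.png

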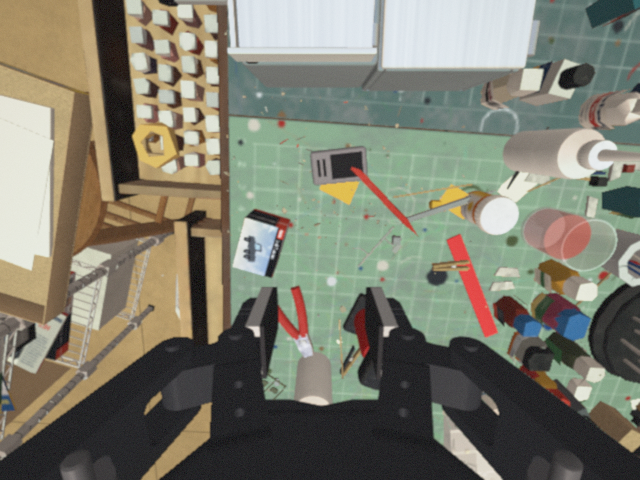

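Run:
```python
from h import *
h=np.radians(-80.2)
r.reach([.457,-.4476,.25],Q(h))
pick(.457,-.4476,h)
r.move_straight(W(-.11,-.1,.25),Q(-.6),speed=.25)
place(-.11,-.031)
p,d,C=look("wrist");np.savez("pics/w5.npz",p=p,d=d,C=C);c=toC(C)
m=((abs(C[...,2]-.143)<.006)&(abs(c[...,0]+.11)<.06)&(abs(c[...,1])<.0605)).astype(np.uint8)
m=cv2.morphologyEx(m,cv2.MORPH_OPEN,np.ones((5,5)))
n,l,s,_=cv2.connectedComponentsWithStats(m)
for k in range(1,n):
    if s[k,4]>200: print(cv2.minAreaRect(c[l==k][:,:2].astype(np.float32)*1000))
cv2.imwrite("pics/w5.png",p[:,:,::-1])
```

```text
at (22.3583, array([ 0.4574, -0.448 ,  0.0348]), array([-0.3, -0. , -0.1]), 0.052)
closed (22.6417, array([ 0.4574, -0.4481,  0.0351]), array([0.4, 0.6, 5.6]), 0.0349)
up (23.6583, array([ 0.4565, -0.447 ,  0.2482]), array([ 0.2,  0.2, -2.6]), 0.0351)
carry (25.425, array([ 0.4165, -0.3338,  0.25  ]), array([1.3, 0.6, 0.1]), 0.0352)
down (26.375, array([ 0.4157, -0.3329,  0.1541]), array([-0.8,  0.6,  5.4]), 0.035)
off (27.4417, array([ 0.416, -0.333,  0.249]), array([-0.4, -1.2, -1.4]), 0.0406)
((-138.15365600585938, 31.63703727722168), (36.195518493652344, 57.18783187866211), 0.26073557138442993)
((-82.2392807006836, 30.025362014770508), (59.28898239135742, 36.18626022338867), 89.95527648925781)
((-110.155029296875, -30.71902084350586), (36.058719635009766, 59.49749755859375), 0.13735713064670563)
```

View pics/w5.png

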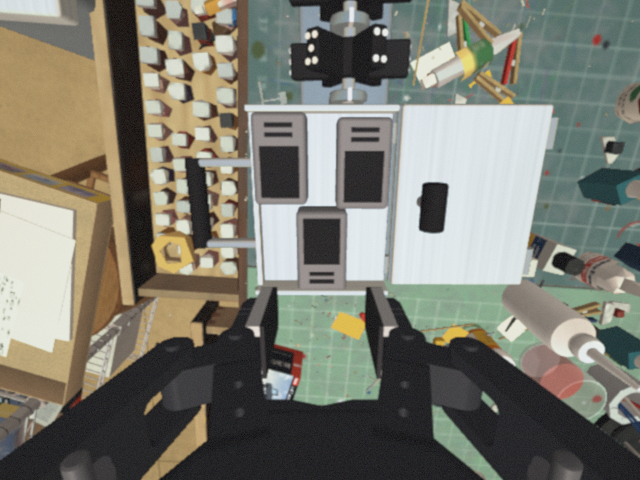

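All three cassettes lie on the tray as planned. Now the wheels: I'll push each with the closed fingertips, then pinch the top rib to set it upright.

```bash
cat >> h.py <<'E'
HX=-.094;HY=dict(R=.106,M=.158,L=.209);T=.0145
def push(w,sg,pts):
    """closed fingers; sg=+1 push away from robot. pts: list of (front-face offset from hub along x, tip z)"""
    command_gripper(0.,40)
    P=[W(HX+x-sg*T,HY[w],z+.025) for x,z in pts]
    r.reach(P[0]+[0,0,.09],Q(YAW));r.move_straight(P[0],speed=.15,max_force=20)
    for p in P[1:]:print("push",r.move_straight(p,speed=.06,max_force=25),st())
    p=r.read_state()["eef_pos"];p=p-np.append(.006*sg*np.array([np.cos(YAW),np.sin(YAW)]),0);r.move_straight(p,speed=.1)
    p[2]=.22;r.move_straight(p,speed=.25)
def pinch(w,tip=.109,op=.038):
    command_gripper(op,20);P=W(HX,HY[w],tip+.025)
    r.reach(P+[0,0,.06],Q(YAW));print("dn",r.move_straight(P,speed=.1,max_force=15));command_gripper(0.,25);print("pinched",st())
    command_gripper(op);P[2]+=.08;r.move_straight(P,speed=.2)
def wheels(hx=None,name=None):
    """view from above wheels, return rib profile angles"""
    r.reach([.42,-.17,.25],Q(YAW));p,d,C=look("wrist");c=toC(C)
    if name:np.savez(f"pics/{name}.npz",p=p,d=d,C=C);crop(p,255,90,405,330,2.5,f"pics/{name}.png")
    for w in"LMR":
        q=c[(abs(c[...,1]-HY[w])<.010)&(c[...,2]>.06)&(c[...,2]<.135)&(abs(c[...,0]-HX)<.055)]
        R=np.hypot(q[:,0]-HX,q[:,2]-.078);t=q[(R>.040)&(R<.051)]
        a=np.degrees(np.arctan2(t[:,0]-HX,t[:,2]-.078));h,e=np.histogram(a,np.arange(-100,101,5))
        print(w,[(int(e[i]),int(h[i])) for i in range(40) if h[i]>15], "top",np.round(np.median(a[abs(a)<15]),1) if (abs(a)<15).any() else None)
    return p,d,C
E
python3 - <<'E'
from h import *
r.reach([.42,-.17,.30],Q(YAW));wheels()
push("R",1,[(-.055,.100),(-.035,.102),(-.007,.110)])
pinch("R")
wheels(name="v1")
E
```

```text
L [(-65, 17), (-15, 38), (-10, 171), (-5, 147), (0, 121), (40, 189), (45, 191), (95, 50)] top -4.2
M [(-35, 72), (-30, 95), (-25, 137), (-20, 44), (20, 97), (25, 191), (30, 127), (35, 38), (75, 300)] top None
R [(-40, 23), (-35, 75), (-30, 86), (-25, 106), (20, 179), (25, 113), (30, 98), (70, 87), (75, 181)] top None
push False (30.6917, array([ 0.3739, -0.1989,  0.1271]), array([ 0.6, -0.4, -0.4]), -0.0002)
push True (31.0583, array([ 0.3885, -0.1977,  0.1327]), array([-8. , -2.2, 11.5]), 0.0)
dn True
pinched (33.5333, array([ 0.4251, -0.1967,  0.148 ]), array([-6.4,  8.2, 48.2]), 0.0005)
L [(-80, 17), (-70, 63), (-15, 132), (-10, 158), (-5, 148), (0, 36), (40, 111), (45, 253), (50, 88), (55, 25), (95, 22)] top -6.4
M [(-95, 32), (-40, 43), (-35, 89), (-30, 102), (-25, 84), (20, 122), (25, 140), (30, 116), (35, 29), (75, 115), (80, 181)] top None
R [(-85, 21), (-30, 38), (-25, 91), (-20, 97), (-15, 78), (30, 155), (35, 94), (40, 89), (85, 194), (90, 41)] top -13.6
```

View pics/v1.png

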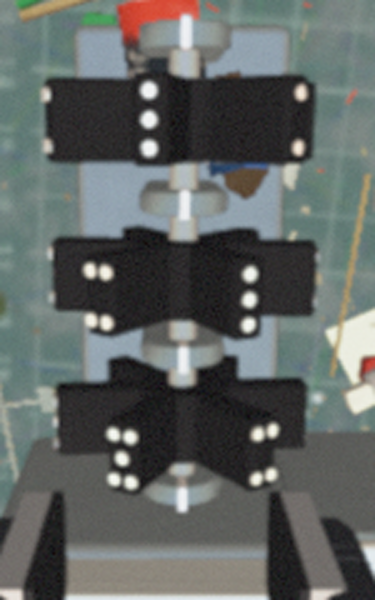

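The push jammed, probably because the shut fingertips reach further than 25 mm and rib 6 got in the way. The right wheel has moved only slightly. I'll measure the true tip extent by touching the lid top, which is at a known height.

Run:
```python
from h import *
P=W(.015,.045,.20)
for op in(0.,.038):
    command_gripper(op,40);r.reach(P,Q(YAW));r.move_straight(P-[0,0,.04],speed=.15)
    s=r.move_straight(P-[0,0,.085],speed=.03,max_force=4);e=r.read_state()["eef_pos"];print(op,s,e,"ext",e[2]-.109)
    r.move_straight(P,speed=.2)
```

```text
0.0 True [ 0.53591333 -0.24907797  0.13748824] ext 0.028488243083476292
0.038 True [ 0.53587458 -0.24904038  0.13623948] ext 0.027239479635674538
```

The tip extent is about 27 mm, so length was not the cause. The force ratio of about 1.4 points to friction self-locking against the rib corner. I'll push along the arc about the hub so the contact doesn't slip.

```bash
cat >> h.py <<'E'
def arc(w,sg,a0,a1,dip=.009,gap=.005):
    """closed fingers push rib from lean a0 to a1 (deg, + away), sg=+1 from the robot side"""
    command_gripper(0.,40)
    def P(a,g=0):
        f=np.radians(a-sg*6.8);return W(HX+.0463*np.sin(f)-sg*(T+g),HY[w],.078+.0463*np.cos(f)-dip+.026)
    p0=P(a0,gap);top=p0.copy();top[2]=.20
    r.reach(top,Q(YAW));print("dn",r.move_straight(p0,speed=.15,max_force=15))
    n=max(2,int(abs(a1-a0)/6))
    for a in np.linspace(a0,a1,n+1):
        if r.move_straight(P(a),speed=.06,max_force=20):print("stopped at",a,st());break
    p=r.read_state()["eef_pos"]-.006*sg*np.array([np.cos(YAW),np.sin(YAW),0]);r.move_straight(p,speed=.1)
    p[2]=.20;r.move_straight(p,speed=.25)
E
python3 - <<'E'
from h import *
arc("R",1,-25,1)
wheels()
arc("L",1,-9,25)
wheels(name="v2")
E
```

```text
dn False
L [(-80, 19), (-70, 71), (-15, 133), (-10, 155), (-5, 170), (40, 134), (45, 218), (50, 87), (55, 23), (95, 29)] top -6.9
M [(-95, 44), (-40, 56), (-35, 94), (-30, 108), (-25, 64), (20, 128), (25, 138), (30, 109), (35, 30), (75, 113), (80, 171)] top None
R [(-70, 55), (-15, 108), (-10, 117), (-5, 96), (40, 137), (45, 115), (50, 71), (95, 70)] top -7.4
dn False
L [(-50, 53), (-45, 86), (-40, 124), (-35, 40), (10, 120), (15, 177), (20, 158), (25, 35), (65, 167), (70, 207)] top 13.6
M [(-95, 24), (-40, 32), (-35, 98), (-30, 98), (-25, 95), (20, 134), (25, 145), (30, 115), (35, 29), (75, 184), (80, 123)] top None
R [(-70, 47), (-15, 92), (-10, 108), (-5, 113), (0, 18), (40, 143), (45, 128), (50, 63), (55, 23), (95, 98)] top -6.7
```

View pics/v2.png

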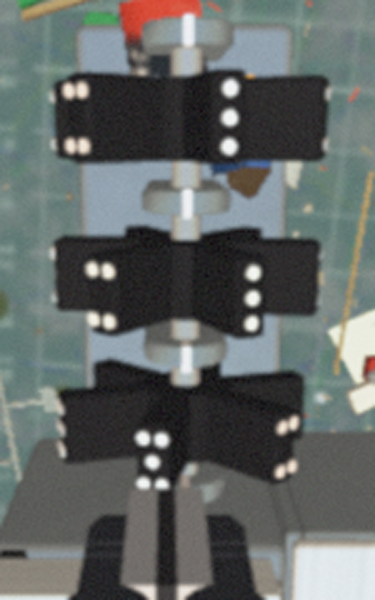

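Run:
```python
from h import *
pinch("R")
arc("L",1,-43,5)
pinch("L")
arc("M",-1,28,-30)
wheels(name="v3")
```

```text
dn False
pinched (49.9583, array([ 0.4239, -0.1958,  0.1348]), array([2.1, 2.7, 6.7]), 0.011)
dn False
dn False
pinched (57.225, array([ 0.4168, -0.0929,  0.1346]), array([1.3, 1.7, 4.1]), 0.011)
dn False
L [(-70, 39), (-65, 40), (-60, 74), (-10, 33), (-5, 177), (0, 155), (5, 99), (50, 311), (55, 90), (60, 34)] top 0.6
M [(-95, 17), (-90, 22), (-40, 16), (-35, 80), (-30, 112), (-25, 113), (25, 212), (30, 117), (35, 65), (80, 276)] top None
R [(-70, 28), (-65, 24), (-60, 55), (-10, 35), (-5, 114), (0, 107), (5, 65), (50, 228), (55, 51), (60, 41)] top 0.9
```

View pics/v3.png

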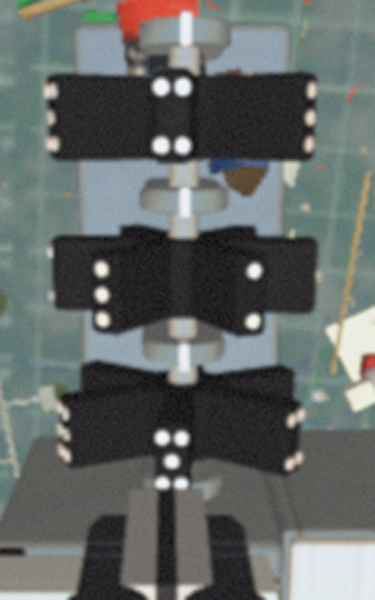

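```bash
cat >> h.py <<'E'
def lidP(f,dz=.003):
    return W(.055-.088*np.cos(f)+.032*np.sin(f),GY,.1055+.088*np.sin(f)+.032*np.cos(f)+.006+dz)
GY=.0015
def trayP(f):
    return W(-.061-.141*np.cos(f)+.007*np.sin(f),0,.117+.141*np.sin(f)+.007*np.cos(f)+.006)
E
python3 - <<'E'
from h import *
arc("M",-1,30,-5)
pinch("M")
wheels(name="v4")
for s in(1,-1):
  for f in(0,.7,1.4):
    j=r.solve_ik(lidP(f),Q(YAW+np.pi/2,s));print(s,f,None if j is None else j.round(2))
for f in(0,.6,1.1):
    j=r.solve_ik(trayP(f),Q(YAW));print(f,None if j is None else j.round(2))
E
```

```text
dn False
dn False
pinched (68.2833, array([ 0.4204, -0.1439,  0.1348]), array([1.8, 2.2, 4.4]), 0.0109)
L [(-70, 33), (-65, 39), (-60, 85), (-10, 30), (-5, 179), (0, 155), (5, 94), (50, 329), (55, 82), (60, 34)] top 0.7
M [(-65, 40), (-60, 71), (-10, 52), (-5, 130), (0, 131), (5, 80), (50, 263), (55, 67), (60, 41)] top 0.8
R [(-70, 25), (-65, 28), (-60, 56), (-10, 36), (-5, 116), (0, 112), (5, 67), (50, 231), (55, 47), (60, 41)] top 0.9
1 0 [-0.68  0.53  1.54 -0.    1.07 -2.31]
1 0.7 [-0.63  0.54  1.37 -0.    1.23 -2.27]
1 1.4 [-0.57  0.63  1.18 -0.    1.33 -2.21]
-1 0 [-0.68  0.53  1.54 -0.    1.07  0.83]
-1 0.7 [-0.63  0.54  1.37 -0.    1.23  0.87]
-1 1.4 [-0.57  0.63  1.18 -0.    1.33  0.94]
0 [-0.94  0.36  1.91 -0.    0.88 -1.  ]
0.6 [-0.88  0.28  1.75 -0.    1.11 -0.95]
1.1 [-0.79  0.31  1.58 -0.    1.25 -0.86]
```

View pics/v4.png

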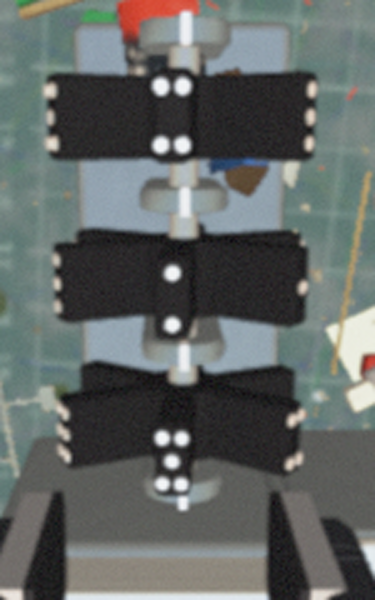

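The wheels show 4, 2 and 5. The ribs sit about 4 mm robot-ward of the axle, which is a lean of about −0.08 rad. The hubs are probably at case x = −90, so I'll re-pinch there and then open the lid.

```bash
sed -i 's/^HX=-.094/HX=-.0905/' h.py
cat > lid.py <<'E'
from h import *
import sys
def lid(f0,f1,n=10,force=70):
    q=Q(YAW+np.pi/2,-1);command_gripper(.06,force)
    p=lidP(f0);t=p.copy();t[2]=max(.24,p[2]+.07);r.reach(t,q)
    print("dn",r.move_straight(p,speed=.1,max_force=15),st());command_gripper(0.,force);print("grip",st())
    for f in np.linspace(f0,f1,n+1)[1:]:
        if r.move_straight(lidP(f),speed=.08,max_force=45):print("stop",f,st());break
    print("end",f,st());command_gripper(.06)
    e=r.read_state()["eef_pos"];e[2]+=.08;r.move_straight(e,speed=.2)
E
python3 - <<'E'
from lid import *
for w in"LMR":pinch(w)
r.move_straight(r.read_state()["eef_pos"]+[0,0,.05])
wheels()
r.reach(W(-.06,.0,.27),Q(YAW+np.pi/2,-1))
lid(0,1.42)
p,d,C=look("top");c=toC(C);cv2.imwrite("pics/t2.png",cv2.resize(p[150:340,220:460,::-1],None,fx=3,fy=3))
E
```

```text
dn False
pinched (71.3417, array([ 0.42  , -0.0928,  0.1347]), array([-1.1, -0.3,  5.2]), 0.0102)
dn False
pinched (73.925, array([ 0.4234, -0.1436,  0.1347]), array([-0.7,  0.9,  5.8]), 0.0101)
dn False
pinched (76.5083, array([ 0.4269, -0.1955,  0.1347]), array([-0.4,  1. ,  6.2]), 0.0105)
L [(-65, 42), (-60, 50), (-55, 172), (-5, 149), (0, 174), (5, 151), (50, 258), (55, 117), (60, 42)] top 2.5
M [(-65, 24), (-60, 60), (-55, 136), (-5, 107), (0, 159), (5, 118), (50, 222), (55, 89), (60, 39)] top 2.8
R [(-65, 36), (-60, 38), (-55, 123), (-5, 102), (0, 120), (5, 102), (50, 196), (55, 69), (60, 41)] top 2.6
dn False (81.2, array([ 0.4913, -0.2961,  0.1473]), array([ 0.4,  0.2, -0.3]), 0.0599)
grip (81.55, array([ 0.4914, -0.2975,  0.1478]), array([-1.6, -5.3,  2.6]), 0.0325)
end 1.42 (84.7167, array([ 0.5967, -0.2905,  0.2066]), array([-2. , -6.7, -0.5]), 0.0315)
```

View pics/t2.png

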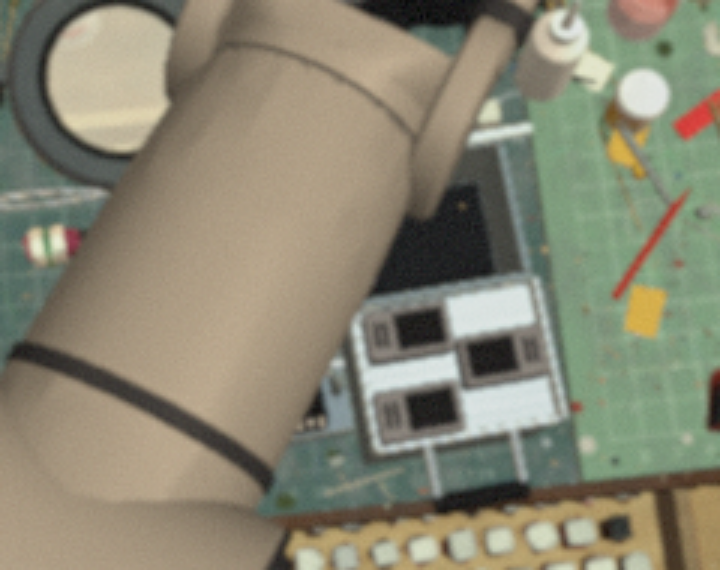

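The lid is open, the well is empty, and the cassettes are on the tray. Next I'll tip it.

Run:
```python
from h import *
q=Q(YAW)
r.move_straight(W(.0,0,.33),speed=.25)
command_gripper(.045,60);r.reach(W(-.202,0,.24),q)
print("dn",r.move_straight(trayP(0),speed=.1,max_force=15),st());command_gripper(0.,60);print("grip",st())
for f in np.linspace(0,1.13,9)[1:]:
    if r.move_straight(trayP(f),speed=.1,max_force=35):print("stop",f,st());break
print("up",st());r.hold(1.0)
p,d,C=look("side");c=toC(C)
np.savez("pics/s2.npz",p=p,d=d)
p,d,C=look("top");c=toC(C)
m=(abs(c[...,0])<.045)&(abs(c[...,1])<.06);print("well z hist",np.histogram(c[m][:,2],[-.02,.0,.012,.02,.04,.06,.1,.15]))
for f in np.linspace(1.13,0,9)[1:]:
    r.move_straight(trayP(f),speed=.1)
print("level",st());command_gripper(.045);r.move_straight(W(-.202,0,.25),speed=.2)
p,d,C=look("wrist");c=toC(C)
m=(abs(c[...,0]+.11)<.045)&(abs(c[...,1])<.058)&(c[...,2]<.16);print("tray",m.sum(),np.percentile(c[m][:,2],[5,50,95]).round(4))
```

```text
dn False (89.375, array([ 0.3227, -0.309 ,  0.1305]), array([ 0.2, -0.2, -0.2]), 0.0449)
grip (89.775, array([ 0.3228, -0.3089,  0.1305]), array([1. , 1.9, 5.1]), 0.0121)
up (92.575, array([ 0.4081, -0.3032,  0.2562]), array([-13.3,   2.5,  23.5]), 0.0119)
well z hist (array([  0,  72,   9, 350,  29,   0,   0]), array([-0.02 ,  0.   ,  0.012,  0.02 ,  0.04 ,  0.06 ,  0.1  ,  0.15 ]))
level (96.475, array([ 0.3229, -0.3089,  0.1301]), array([ 4.6, -1.6, -0.2]), 0.0117)
tray 15854 [0.1167 0.1178 0.1189]
```

Run:
```python
from h import *
r.reach(W(-.06,-.07,.28),Q(YAW))
p,d,C=look("wrist");c=toC(C);cv2.imwrite("pics/w6.png",p[:,:,::-1])
m=(abs(c[...,0])<.046)&(abs(c[...,1])<.062);print("well z",np.percentile(c[m][:,2],[1,25,50,75,99]).round(3))
```

```text
well z [0.007 0.041 0.3   0.335 0.352]
```

View pics/w6.png

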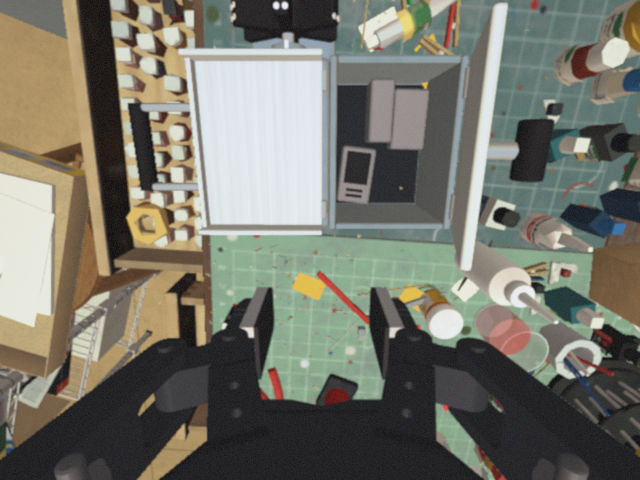

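All three cassettes are in the well and the tray is level. Closing the lid.

Run:
```python
from lid import *
r.reach(W(.02,0,.33),Q(YAW+np.pi/2,-1))
lid(1.42,-.015)
r.reach(W(-.06,-.0,.27),Q(YAW))
p,d,C=look("wrist");c=toC(C)
x=c[(abs(c[...,0])<.045)&(abs(c[...,1])<.06)&(c[...,2]<.125)&(c[...,2]>.06)]
A=np.c_[x[:,0],np.ones(len(x))];k=np.linalg.lstsq(A,x[:,2],rcond=None)[0];print("lid slope,z",k,len(x))
g=c[(c[...,2]>.135)&(c[...,2]<.16)&(abs(c[...,0]+.033)<.03)&(abs(c[...,1])<.04)];print("grip",g.mean(0),len(g))
wheels(name="v5")
```

```text
dn False (101.5167, array([ 0.5974, -0.2889,  0.2074]), array([-0.1,  0.1,  0.6]), 0.0597)
grip (101.9083, array([ 0.5976, -0.2904,  0.208 ]), array([ 0.5, -5. ,  3.3]), 0.0313)
end -0.015 (105.075, array([ 0.4913, -0.2975,  0.1474]), array([-2.9, -3.8,  6.6]), 0.0312)
lid slope,z [-0.06214071  0.11546162] 13161
grip [-0.03032345  0.0019667   0.1487826 ] 1055
L [(-65, 48), (-60, 64), (-55, 149), (-5, 178), (0, 155), (5, 135), (50, 197), (55, 137), (60, 49)] top 1.8
M [(-65, 28), (-60, 64), (-55, 124), (-5, 130), (0, 145), (5, 109), (50, 159), (55, 114), (60, 47)] top 2.1
R [(-65, 40), (-60, 41), (-55, 111), (-5, 121), (0, 118), (5, 94), (50, 140), (55, 101), (60, 38)] top 1.6
```

The lid is still about 0.06 rad open, so I'll press its near edge shut.

Run:
```python
from h import *
command_gripper(0.,40);r.reach(W(-.035,.045,.20),Q(YAW))
P=W(-.04,.045,.15);r.move_straight(P)
P[2]=.132;print(r.move_straight(P,speed=.03,max_force=28),st())
r.move_straight(W(-.04,.045,.22),speed=.2)
r.reach(W(-.06,-.0,.27),Q(YAW))
p,d,C=look("wrist");c=toC(C)
x=c[(abs(c[...,0])<.045)&(abs(c[...,1])<.06)&(c[...,2]<.125)&(c[...,2]>.06)]
A=np.c_[x[:,0],np.ones(len(x))];k=np.linalg.lstsq(A,x[:,2],rcond=None)[0];print("lid slope,z",k,len(x))
x=c[(abs(c[...,0]+.11)<.044)&(abs(c[...,1])<.055)&(c[...,2]<.135)&(c[...,2]>.1)]
A=np.c_[x[:,0],np.ones(len(x))];k=np.linalg.lstsq(A,x[:,2],rcond=None)[0];print("tray slope,z",k)
```

```text
True (110.275, array([ 0.4813, -0.2531,  0.1374]), array([-2.6,  1.7,  9.6]), 0.0001)
lid slope,z [-0.00017285  0.11094982] 13161
tray slope,z [-0.0001744   0.11747462]
```

Run:
```python
from h import *
arc("M",1,-1,30)
wheels()
arc("M",1,-31,1)
pinch("M")
p,d,C=wheels(name="v6");c=toC(C)
x=c[(abs(c[...,0])<.045)&(abs(c[...,1])<.06)&(c[...,2]<.125)&(c[...,2]>.06)]
if len(x)>99:print("lid",np.polyfit(x[:,0],x[:,2],1))
r.reach([.38,-.2,.33],Q(YAW));print(st())
p,d,C=look("top");c=toC(C);z=[(abs(c[...,0])<.045)&(abs(c[...,1])<.06)];print("lid top",np.median(c[z[0]][:,2]))
```

```text
dn False
L [(-65, 48), (-60, 102), (-55, 113), (-10, 30), (-5, 180), (0, 157), (5, 82), (50, 137), (55, 135), (60, 53)] top 0.6
M [(-90, 128), (-40, 59), (-35, 107), (-30, 150), (-25, 35), (20, 148), (25, 116), (30, 104), (80, 178)] top None
R [(-70, 16), (-65, 41), (-60, 85), (-55, 64), (-10, 23), (-5, 117), (0, 115), (5, 60), (50, 85), (55, 105), (60, 44)] top 0.6
dn False
dn False
pinched (120.475, array([ 0.4233, -0.1436,  0.1346]), array([-0.7,  0.4,  5.1]), 0.01)
L [(-65, 48), (-60, 97), (-55, 118), (-10, 29), (-5, 179), (0, 152), (5, 86), (50, 157), (55, 120), (60, 54)] top 0.7
M [(-70, 18), (-65, 47), (-60, 84), (-55, 92), (-10, 26), (-5, 131), (0, 146), (5, 67), (50, 127), (55, 104), (60, 49)] top 1.0
R [(-70, 18), (-65, 37), (-60, 73), (-55, 79), (-10, 23), (-5, 116), (0, 117), (5, 69), (50, 100), (55, 96), (60, 38)] top 1.5
lid [-0.00154959  0.11066734]
(122.225, array([ 0.3796, -0.1997,  0.3292]), array([ 0.1, -0.1, -0.2]), 0.038)
lid top 0.11206688134107111
```

View pics/v6.png

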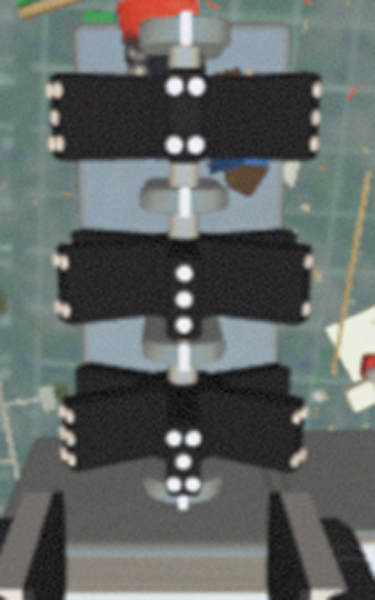

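The wheels show 4, 3 and 5, aligned with the axle. The lid and tray are flat and the robot is clear, so I'm handing in.

```bash
python3 -c "
from workcell import r
r.finish_job()"
```

```text
the job is handed in; nothing more can be done
```

I did the whole job in the required order and handed it in at about 122 s of the 210 s allowed. The hand-in reports no verdict, so the results below are my own camera checks.

**Order of work:**
1. All three cassettes were picked up and laid on the tray with the lid shut.
2. The wheels were set to 4, 2, 5 and then the lid was opened.
3. The tray was tipped to about 1.13 rad, all three cassettes slid into the well, and the tray was let down level.
4. The lid was closed, and the middle wheel was rolled from 2 to 3 to lock the box.

**Last checks:**
- **Cassettes:** the picture taken before closing shows all three in the well and none left on the tray.
- **Lid and tray:** both are flat, with slopes below 0.002 rad.
- **Wheels:** they read 4, 3, 5, each within about 2° of upright.
- **Robot:** it stands clear of everything.

**What went wrong and was mended:**
- **Wheel push:** the first push on the right wheel jammed against the rib. I pushed along an arc around the hub after that.
- **Hub position:** my first estimate was about 4 mm off, leaving the wheels leaning about 0.08 rad. I re-pinched all three before opening the lid.
- **Lid:** it first stopped about 0.06 rad short of shut, so I pressed it closed and checked again.

**Not checked:** I never clearly identified the pill bottle and took no final picture of it or the cup. I noticed no contact with either during the run.

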